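# Click the whetstone grinder up to its fifth speed and start it

## Robot

A 6-joint arm with a two-finger parallel gripper is mounted at the origin on the work surface. World frame = base frame: x ahead of the robot, y to its left, z up, the work surface at z = 0. Lengths are in m, angles in rad, forces in N, time in s.
With the tool pointing down it reaches from about 0.35 to 0.975 m from the base axis. Payload 4.9 kg.
Tool frame: the origin (TCP) lies midway between the tips of the shut fingers; the grasp point (between the pads) lies 19 mm behind it; x points along the fingers, y is the direction in which the jaws open and shut, and the axes are right-handed (so a half turn about x gives the same grasp; the last joint's range is limited). The gripper opens to 85 mm and grips with 20 to 120 N. Pads are 22 mm wide; open, the fingers measure 114 mm over their backs; the gripper's body (76 mm by 85 mm) begins 54 mm behind the grasp point. The pads swing forward as they close: fully open they stand 13 mm farther back than shut.
Start: joints at [-1.319, 0.053, 1.613, -0, 1.476, -0.119], TCP at [0.226, -0.583, 0.206] pointing down, gripper open.
Joint ranges: [-3.01, 3.01], [-1.01, 2.22], [0.06, 2.58], [-1.02, 4.17], [0.09, 2.62], [-3.14, 3.14]. Speed limits (rad/s): [2.57, 2.57, 3.14, 3.14, 3.14, 3.14].

## Interface

Orientations are given as a rotation vector (axis times angle).
In Python, from station import ctrl gives the robot as it stands.
- The arm moves only by the shell command python3 -m handwheel 'ROWS' [FORCE]. ROWS is JSON, a list of rows, each a list of 3 entries, a list of its own where there are three numbers: the finger opening in m, from 0 to 0.0854, then the shift along the tool's x, y, z in m, then the turn, a rotation vector about the tool's x, y, z in degrees. In form: [[claw, [dx, dy, dz], [ax, ay, az]], ...]. A call has 1 to 10 rows; each row shifts and turns the commanded pose from where the row before left it, along the tool's axes as they then stand; what a row does not reach is not made up. A row lasts 1/12 s, in which the tool goes at most 41.7 mm and 7.16 degrees, less where a joint would pass 70% of its speed; a pose out of reach is approached as far as the arm can. A call with a gripper value outside its range is refused whole. The fingers move at their own pace and stop on an object; FORCE is the grip in N (left out, the last holds). Time passes only in rows, so rows that do not move let the fingers close. It gives the time, the measured TCP pose, the force and the opening at its end, in the units of the state.
- ctrl.get_obs(): the state, without advancing time (a new reading comes with each control period).
- ctrl.get_image(name): name is "scene" or "top"; returns the picture (420x560x3 uint8, red, green, blue); there is no depth.
- ctrl.camera_params(name): a dict with "vertical_fov" (degrees; the focal length in pixels is half the picture's height over the tangent of half this angle, whatever the lens; pixels are square), "cx", "cy" (the principal point, pixels), "rvec" (rotation vector, rad) and "tvec" (3), from world to camera coordinates, as OpenCV has them. Camera axes: x right, y down, z forward; pixel columns grow to the right and rows downward; lengths in m; the calibration is good to about 2 mm. A picture is of the moment at which its call begins. camera_params takes no time and is no camera call.
- ctrl.finish_job(): hands the job in, once; it reports no verdict.
Trained networks look in the newest picture that a camera, given by its name, has taken for a name from the list of things; names that differ only in an ending like _2 or _b are one class to them, and where a whole thing is asked for, a point or a joint stands for the part that bears it (a point fixed in the world has none). Each returns a list of dicts, best first, with "score" (0 to 1); they miss things now and then, are a little off and sometimes report something else, mostly with a low value. They report only what shows in the picture. A call takes as long as a camera call.
- ctrl.look_for(thing, camera): "box" ([centre column, centre row, width, height] in pixels, round what is visible of it).
- ctrl.silhouettes(thing, camera): "mask" (420x560 bool, what is visible of it) and "box" ([centre column, centre row, width, height] in pixels, round what is visible of it).
- ctrl.tip_of(thing, camera): "centre" ([row, column] in pixels: a listed point, or the origin of a listed thing).
The state is a dict: "t": time; "q": joint angles; "dq": joint speeds; "effort": joint torques, N m; "tool_pos": TCP position; "tool_rot": TCP orientation; "contact_force": force on the tool from outside, world axes, zero at the start; "wrist_torque": the same for the moment, N m; "opening": finger opening in m.
Only numpy, scipy, OpenCV 4.12 (cv2) and the standard library are available. Lean on these libraries where they do the work, as an engineer would, in place of code of your own. Each camera call takes 0.05 s, during which the arm holds its last target.

## Task

The whetstone grinder stands at one of its slow speeds. With a fingertip, push its pointer lever round clockwise, click by click, until it rests on the fifth dot counted from the smallest, without going past it; only then press the round start button all the way down and let it come back up. Leave the loose things on and around the machine where they are.

Things in the scene. Friction and masses are not known exactly. Their poses are not given: they have to be found in the camera images.
- grinder: Fixed grey grinder box, 250 mm (its x) by 560 mm (its y, -190 to +370), 85 mm high. On top: brown stone disc in a 242 mm steel tray at y = +237 (top 125 mm above the table) and a rest bar along its far edge (top 140 mm); control panel at the -y end. Origin on the table surface under the selector's axis; z up; at yaw 0 its x points away from the robot; yaw varies within 0.35 rad.
- selector_axis (a point): Centre of the round aluminium dial plate (166 mm across) at its top face, 88 mm above the table, on the selector's vertical axis; axes as the grinder's. Seven flat black dots 71 mm from the axis, 30 degrees apart, grow from 6 to 16.8 mm across clockwise from above: the smallest lies towards the grinder's +y, the fourth +x, the largest -y.
- selector (a joint): Lever angle, rad: 0 at the smallest dot (grinder's +y), growing clockwise from above, 0.5236 per click; fifth dot 2.094; stops just past the first and last dots. Sprung clicks: past half-way between dots (15 degrees) it snaps ahead to the next dot by itself and stays. Takes 0.12 to 0.2 N m (3 to 5 N at 42 mm). Starts at the first, second or third dot.
- selector_tip (a point): Black pointer lever, white line on top: a bar 14 mm wide reaching 58 mm out from the axis, on a hub 38 mm across; the bar spans 6 to 30 mm above the dial plate (its top 118 mm above the table). This point is on the bar's top, 50 mm from the axis; its y axis points outwards along the lever.
- start_button_top (a point): Centre of the top face of the round white start button, 34 mm across, in a black housing on the grinder's panel, 140 mm from the selector's axis in the grinder's -y direction. Pressed straight down.
- start_button (a joint): Travel of the start button, m: 0 released, 0.006 fully down; sprung, about 5 N at the bottom.
- dressing_stone: Loose grey stone block 30 x 60 x 24 mm lying on the panel, towards the robot from the button. Origin at the centre of its underside. Leave alone.
- knife_handle: Loose wooden knife handle, 110 mm long, 26 mm thick, lying on the panel on the side of the button away from the robot. Origin under its middle. Leave alone.
- water_bottle: Loose upright bottle, 60 mm across, 170 mm tall, on the table to the right of the grinder. Origin at the centre of its underside. Leave alone.

How it is judged:
By the outcome, as a careful person would: the job done as asked, in the order asked, and still so for the second after the job is handed in, with the robot touching nothing.
It also fails if it takes over 42 s, if anything falls off the work surface, if the arm or the gripper's body presses on something with over 40 N, if the wrist force passes 120 N, or if a joint passes its speed limit or range.

## Working session

There is one attempt and no reset: what is moved stays moved. The work goes in short steps, Python scripts to look and compute and a shell command to move; the robot and the scene stay as the last step left them, time stands still between calls to the robot, and variables do not carry over. Pictures are saved under pics/ and viewed, and the job is handed in when it is done.

```bash
ls; mkdir -p pics
cat > h.py <<'E'
from station import ctrl
import numpy as np, cv2
def cam(n):
    p=ctrl.camera_params(n); f=210/np.tan(np.radians(p["vertical_fov"])/2)
    R=cv2.Rodrigues(np.array(p["rvec"],float))[0]; t=np.array(p["tvec"],float)
    return f,p["cx"],p["cy"],R,t
def ray(n,u,v,z):
    f,cx,cy,R,t=cam(n); d=R.T@np.array([(u-cx)/f,(v-cy)/f,1]); c=-R.T@t
    return c+d*(z-c[2])/d[2]
def proj(n,P):
    f,cx,cy,R,t=cam(n); q=R@np.asarray(P,float)+t
    return np.array([f*q[0]/q[2]+cx,f*q[1]/q[2]+cy])
def save(n,name):
    im=ctrl.get_image(n); cv2.imwrite("pics/"+name,im[:,:,::-1]); return im
E
python3 - <<'E'
from h import *
o=ctrl.get_obs();print(o)
print(ctrl.camera_params("scene"),ctrl.camera_params("top"))
for c in("scene","top"):
    save(c,c+"0.png")
    for th,z in(("selector_axis",.088),("selector_tip",.118),("start_button_top",.1)):
        for r in ctrl.tip_of(th,c)[:2]:
            v,u=r["centre"]; print(c,th,r["score"],round(u,1),round(v,1),ray(c,u,v,z).round(4))
E
```

```text
pics
{'t': 0.0, 'q': array([-1.31901832e+00,  5.33882543e-02,  1.61430232e+00, -1.15794707e-06,
        1.47596555e+00, -1.18993490e-01]), 'dq': array([1.79527348e-03, 4.24249700e-04, 4.15168859e-04, 7.18562921e-05,
       1.04694523e-03, 4.89908124e-05]), 'effort': array([ 1.22543795e-03, -3.93689311e+01, -3.70169914e+01, -1.00029918e-04,
        7.14125839e-03, -1.47912264e-06]), 'tool_pos': array([ 0.22629503, -0.58187564,  0.20463862]), 'tool_rot': array([ 2.01960739,  0.38089754, -2.01989107]), 'contact_force': array([ 0.4563664 , -0.50530082, -0.19574919]), 'wrist_torque': array([ 0.00609302, -0.04589084, -0.04365993]), 'opening': 0.08544800675697352}
{'vertical_fov': 56.951038353452965, 'cx': 279.01504997595373, 'cy': 210.02673787324449, 'rvec': array([ 1.91380529,  1.64238286, -0.6267905 ]), 'tvec': array([ 0.10132054, -0.35295618,  1.28010347])} {'vertical_fov': 50.379968888701995, 'cx': 281.62999579602126, 'cy': 214.54183760228858, 'rvec': array([ 2.18279131, -2.13513229,  0.15547708]), 'tvec': array([-0.22364479,  0.56888053,  0.8329238 ])}
scene selector_axis 0.64 364.8 205.3 [0.5433 0.0074 0.088 ]
scene selector_tip 0.76 391.1 195.8 [0.5508 0.0588 0.118 ]
scene start_button_top 0.6 304.2 198.5 [ 0.5134 -0.124   0.1   ]
top selector_tip 0.81 125.7 215.5 [0.5552 0.065  0.118 ]
top start_button_top 0.53 232.3 240.7 [ 0.5161 -0.1227  0.1   ]
```

View pics/scene0.png

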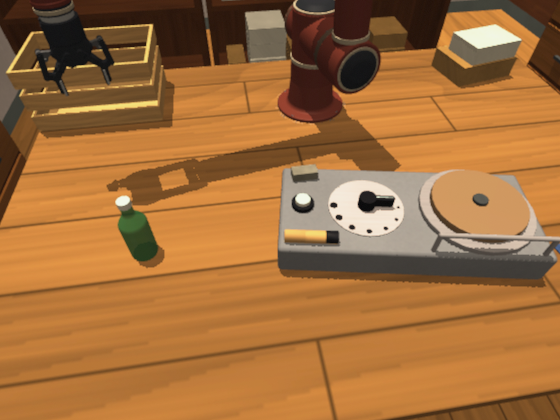

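View pics/top0.png

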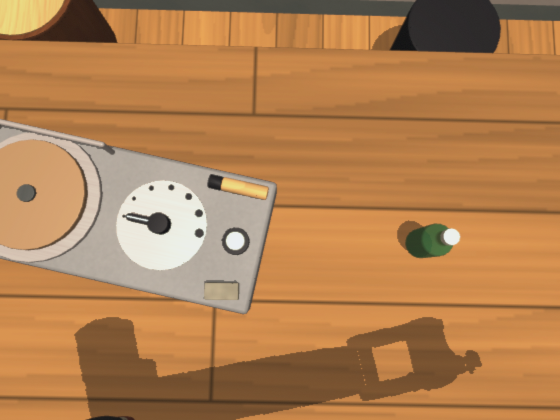

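Run:
```python
from h import *
im=cv2.imread("pics/top0.png")
cv2.imwrite("pics/topz.png",cv2.resize(im[160:320,90:290],None,fx=3.75,fy=3.75,interpolation=cv2.INTER_CUBIC))
# dial: white ellipse in both
for c in("top","scene"):
    im=cv2.imread(f"pics/{c}0.png"); u0,v0=(162,225) if c=="top" else (366,207)
    m=(im.min(2)>170).astype(np.uint8)
    sub=np.zeros_like(m); sub[v0-60:v0+60,u0-50:u0+50]=m[v0-60:v0+60,u0-50:u0+50]
    n,l,s,ce=cv2.connectedComponentsWithStats(sub); k=1+np.argmax(s[1:,4])
    cs,_=cv2.findContours((l==k).astype(np.uint8),cv2.RETR_EXTERNAL,cv2.CHAIN_APPROX_NONE)
    cnt=max(cs,key=cv2.contourArea); h=cv2.convexHull(cnt)
    P=np.array([ray(c,*p[0],.088)[:2] for p in h])
    A=np.c_[2*P,np.ones(len(P))]; x=np.linalg.lstsq(A,(P**2).sum(1),rcond=None)[0]
    C=x[:2]; print(c,"dial centre",C.round(4),"r",np.sqrt(x[2]+C@C).round(4))
    # dark blobs
    d=(im.max(2)<110).astype(np.uint8); n,l,s,ce=cv2.connectedComponentsWithStats(d)
    for i in range(1,n):
        if 4<s[i,4]<400:
            p=ray(c,*ce[i],.088)[:2]-C; r=np.hypot(*p)
            if .06<r<.082: print("  dot",ce[i].round(1),s[i,4],"r",r.round(4),"ang from +y cw deg",np.degrees(np.arctan2(p[0],p[1])).round(1))
```

```text
top dial centre [0.5443 0.0093] r 0.0834
  dot [171. 187.] 21 r 0.071 ang from +y cw deg 101.4
  dot [150.8 187.5] 13 r 0.0715 ang from +y cw deg 71.2
  dot [188.3 196.1] 26 r 0.0709 ang from +y cw deg 131.3
  dot [133.5 198. ] 6 r 0.0716 ang from +y cw deg 41.4
  dot [198.7 212.8] 36 r 0.071 ang from +y cw deg 161.4
  dot [198.8 232.6] 48 r 0.0705 ang from +y cw deg -168.7
scene dial centre [0.5446 0.0086] r 0.0827
  dot [333.4 204.7] 24 r 0.0708 ang from +y cw deg -168.8
  dot [338.6 216.9] 22 r 0.0707 ang from +y cw deg 161.3
  dot [351.4 226.6] 17 r 0.0711 ang from +y cw deg 131.5
  dot [385.3 227.9] 9 r 0.0711 ang from +y cw deg 71.6
  dot [368.8 230.9] 12 r 0.0715 ang from +y cw deg 101.5
```

View pics/topz.png

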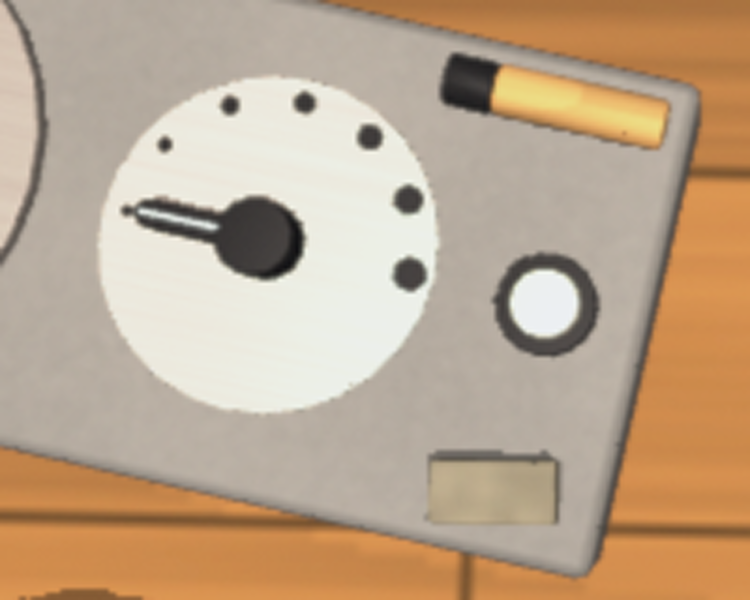

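```bash
cat >> h.py <<'E'
C=np.array([.5445,.009]); PHI0=11.4
def u(phi): a=np.radians(phi); return np.array([np.sin(a),np.cos(a)])      # outwards
def tcw(phi): a=np.radians(phi); return np.array([np.cos(a),-np.sin(a)])   # clockwise tangent
def pose():
    o=ctrl.get_obs(); R=cv2.Rodrigues(np.array(o["tool_rot"],float))[0]; return o,np.array(o["tool_pos"]),R
def goto(p):
    o,t,R=pose(); return (R.T@(np.asarray(p)-t)*1000).round(1)
E
python3 - <<'E'
from h import *
o,t,R=pose(); print(R.round(3),"tool y phi",np.degrees(np.arctan2(R[0,1],R[1,1])))
for th in ("start_button_top",):
  for c,(a,b) in (("scene",(304.2,198.5)),("top",(232.3,240.7))):
    for z in(.09,.1,.11): print(c,z,ray(c,a,b,z).round(4))
B=C-.14*u(PHI0); print("button calc",B)
print("bottle")
for r in ctrl.tip_of("water_bottle","top")[:1]: print(ray("top",r["centre"][1],r["centre"][0],0))
p=C+.044*u(PHI0)-.026*tcw(PHI0); print("approach",p, goto([*p,.30]))
E
```

```text
[[-0.     0.362 -0.932]
 [ 0.    -0.932 -0.362]
 [-1.    -0.    -0.   ]] tool y phi 158.75619287152557
scene 0.09 [ 0.5042 -0.1218  0.09  ]
scene 0.1 [ 0.5134 -0.124   0.1   ]
scene 0.11 [ 0.5226 -0.1263  0.11  ]
top 0.09 [ 0.5168 -0.1217  0.09  ]
top 0.1 [ 0.5161 -0.1227  0.1   ]
top 0.11 [ 0.5154 -0.1237  0.11  ]
button calc [ 0.51682797 -0.12823796]
bottle
approach [0.52770987 0.05727102] [ -94.1 -487.1 -512.6]
```

```bash
python3 -m handwheel '[[0,[-32,0,0],[0,0,0]],[0,[-32,0,0],[0,0,0]],[0,[-30,0,0],[0,0,0]],[0,[0,-20,-20],[0,0,0]],[0,[0,-27,-28],[0,0,0]],[0,[0,-27,-28],[0,0,0]],[0,[0,-27,-28],[0,0,0]],[0,[0,-27,-28],[0,0,0]],[0,[0,-27,-28],[0,0,0]],[0,[0,-27,-28],[0,0,0]]]' 20
python3 -m handwheel '[[0,[0,-27,-28],[0,0,0]],[0,[0,-27,-28],[0,0,0]],[0,[0,-27,-28],[0,0,0]],[0,[0,-27,-28],[0,0,0]],[0,[0,-27,-28],[-6,0,0]],[0,[0,0,0],[-7,0,0]],[0,[0,0,0],[-7,0,0]],[0,[0,0,0],[-7,0,0]],[0,[0,0,0],[-7,0,0]],[0,[0,0,0],[-7,0,0]]]'
python3 -c "
from h import *
o,t,R=pose(); print(o['q'].round(3),t,np.degrees(np.arctan2(R[0,1],R[1,1])))"
```

```text
t: 1.28
tool_pos: [0.3484, -0.3156, 0.3311]
tool_rot: [2.02, 0.377, -2.019]
contact_force: [0.6, -0.4, 1.1]
opening: -0.0001
t: 2.12
tool_pos: [0.4355, -0.128, 0.331]
tool_rot: [1.552, 0.944, -1.552]
contact_force: [0.7, -0.4, -0.2]
opening: 0.0001
[-0.45  -0.409  1.813 -0.     1.737  0.028] [ 0.43551769 -0.12798709  0.331033  ] 117.37021666648653
```

```bash
python3 -m handwheel '[[0,[0,0,0],[-7,0,0]],[0,[0,0,0],[-7,0,0]],[0,[0,0,0],[-7,0,0]],[0,[0,0,0],[-7,0,0]],[0,[0,0,0],[-7,0,0]],[0,[0,0,0],[-7,0,0]],[0,[0,0,0],[-7,0,0]],[0,[0,0,0],[-7,0,0]],[0,[0,0,0],[-7,0,0]],[0,[0,0,0],[-7,0,0]]]'
python3 -m handwheel '[[0,[0,0,0],[-7,0,0]],[0,[0,0,0],[-7,0,0]],[0,[0,0,0],[-7,0,0]],[0,[0,0,0],[-7,0,0]],[0,[0,0,0],[-7,0,0]],[0,[0,0,0],[-1,0,0]],[0,[0,0,0],[0,0,0]]]'
python3 -c "
from h import *
o,t,R=pose(); print(o['q'].round(3),t,np.degrees(np.arctan2(R[0,1],R[1,1])))
p=C+.044*u(PHI0)-.027*tcw(PHI0); print(p,goto([*p,.2]),goto([*p,.1])); print(R.round(3))
im=cv2.imread('pics/top0.png');m=(im.min(2)>190).astype(np.uint8)[225:256,220:250];n,l,s,ce=cv2.connectedComponentsWithStats(m);print(s[:,4],ce+[220,225]);print([ray('top',*(c+[220,225]),.1) for c in ce])"
```

```text
t: 2.95
tool_pos: [0.4354, -0.1283, 0.331]
tool_rot: [0.646, 1.472, -0.646]
contact_force: [0.4, 0.4, 0.5]
opening: -0.0002
t: 3.53
tool_pos: [0.4354, -0.1283, 0.331]
tool_rot: [0.163, 1.564, -0.163]
contact_force: [-0.8, -0.2, 0.6]
opening: -0.0002
[-0.451 -0.409  1.813  0.     1.737 -1.814] [ 0.43544488 -0.1282769   0.33100807] 11.877626238883483
[0.5267296  0.05746868] [131.  200.6  51.1] [231.  200.6  51. ]
[[ 0.     0.206  0.979]
 [-0.     0.979 -0.206]
 [-1.    -0.     0.   ]]
[681 249] [[234.44787078 239.83847283]
 [234.64257028 240.44176707]]
[array([ 0.51775821, -0.12648157,  0.1       ]), array([ 0.51668024, -0.12686918,  0.1       ])]
```

```bash
python3 -m handwheel '[[0,[0,33,8],[0,0,0]],[0,[0,34,9],[0,0,0]],[0,[0,34,9],[0,0,0]],[0,[0,33,8],[0,0,0]],[0,[0,33,8],[0,0,0]],[0,[20,33,9],[0,0,0]],[0,[40,0,0],[0,0,0]],[0,[40,0,0],[0,0,0]],[0,[40,0,0],[0,0,0]],[0,[30,0,0],[-0.5,0,0]]]'
python3 -m handwheel '[[0,[20,0,0],[0,0,0]],[0,[10,0,0],[0,0,0]],[0,[0,0,0],[0,0,0]]]'
python3 -c "
from h import *
o,t,R=pose(); print(o['q'].round(3),t,np.degrees(np.arctan2(R[0,1],R[1,1])))
p=C+.044*u(PHI0)-.027*tcw(PHI0); print(goto([*p,.1])); 
a=save('top','t1.png');b=save('scene','s1.png')
A=cv2.resize(a[150:300,70:270],(600,450));B=cv2.resize(b[110:260,270:470],(600,450))
cv2.imwrite('pics/c1.png',np.hstack([A,B])[:,:,::-1][:, :]) 
cv2.imwrite('pics/c1.png',cv2.resize(np.hstack([A,B])[:,:,::-1],(800,300)))"
```

```text
t: 4.37
tool_pos: [0.5426, 0.0917, 0.1416]
tool_rot: [0.156, 1.564, -0.156]
contact_force: [0.6, 0.3, -0.9]
opening: 0.0003
t: 4.62
tool_pos: [0.5471, 0.0909, 0.0631]
tool_rot: [0.156, 1.557, -0.156]
contact_force: [-0.4, -0.0, 1.3]
opening: 0.0003
[ 3.100e-02  1.300e-02  1.903e+00 -1.000e-03  1.217e+00 -1.340e+00] [0.54712235 0.09092875 0.06306356] 11.417525039311402
[-37.1 -36.8 -13.1]
```

View pics/c1.png

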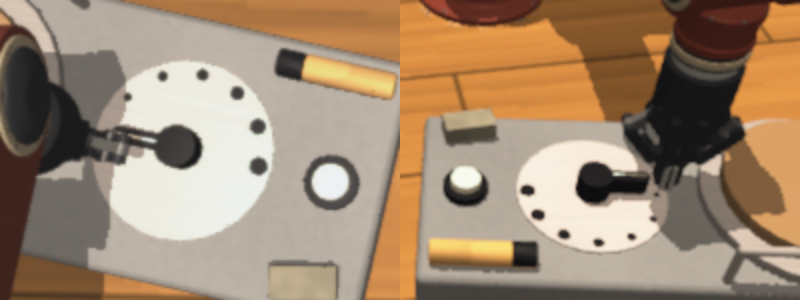

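```bash
python3 -c "
from h import *
o,t,R=pose(); print(o['t'],t,R.round(3),o['contact_force'],o['wrist_torque'],o['effort'].round(1),o['q'])
for c in ('top','scene'):
  im=cv2.imread('pics/'+('t1' if c=='top' else 's1')+'.png')
  for z,col in ((0,(0,0,255)),(.04,(0,255,0)),(.08,(255,0,0))):
    p=proj(c,t+[0,0,z]); print(c,z,p.round(1)); cv2.circle(im,tuple(int(round(x)) for x in p),1,col,-1)
  x,y=proj(c,t).astype(int)
  cv2.imwrite('pics/p_'+c+'.png',cv2.resize(im[max(0,y-50):y+50,max(0,x-65):x+65],None,fx=5,fy=5,interpolation=cv2.INTER_NEAREST))
"
```

```text
4.7167 [0.54630762 0.09103017 0.06264013] [[ 0.008  0.198  0.98 ]
 [-0.     0.98  -0.198]
 [-1.     0.001  0.008]] [ 4.13302581 -0.44594083  4.91116352] [-0.1544716  -0.73509411 -0.01262345] [  0.7 -30.9 -29.    0.2   1.1   0. ] [ 3.10298942e-02  1.22682212e-02  1.90446923e+00 -5.69141776e-04
  1.21724474e+00 -1.34019832e+00]
top 0 [121.3 223.6]
top 0.04 [113.7 221.2]
top 0.08 [105.2 218.4]
scene 0 [398.8 209.6]
scene 0.04 [402.9 197.5]
scene 0.08 [407.4 184.6]
```

View pics/p_top.png

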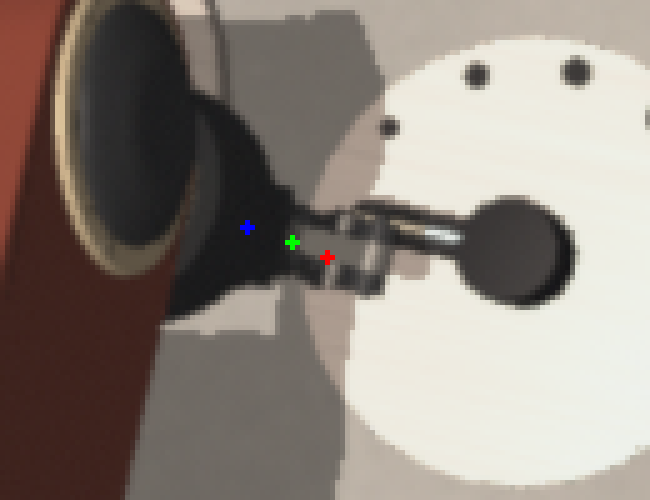

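View pics/p_scene.png

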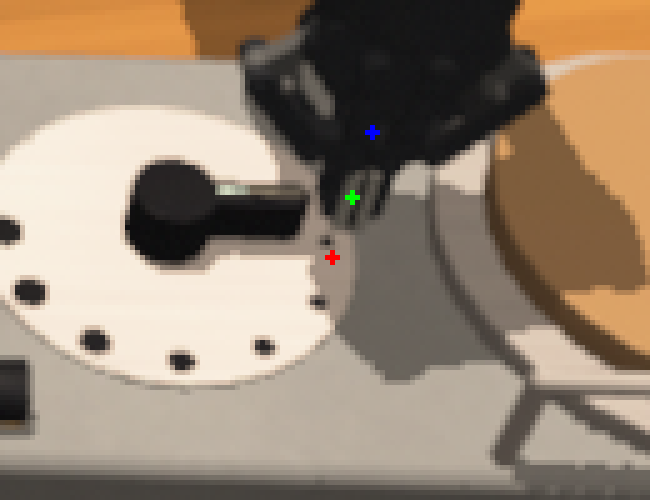

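Run:
```python
from h import *
def tri(a,b):
    A=[];bb=[]
    for c,(U,V) in(("top",a),("scene",b)):
        f,cx,cy,R,t=cam(c)
        for k,v in((0,(U-cx)/f),(1,(V-cy)/f)):
            A.append(R[k]-v*R[2]); bb.append(v*t[2]-t[k])
    x,r,_,_=np.linalg.lstsq(np.array(A),np.array(bb),rcond=None); return x,r
print(tri((131,225.4),(403.4,204)))
for P in ([.5089,.0179,.0986],[.5265,.0575,.131]): print(proj("top",P),proj("scene",P))
```

```text
(array([0.54615339, 0.08206213, 0.07928371]), array([0.00047392]))
[153.87887029 243.03991723] [365.53114516 190.46276217]
[126.43657925 231.08478821] [387.97941128 183.73201514]
```

```bash
python3 - <<'E'
from h import *
for z in(.085,.09,.1,.11,.12,.13):
    print(z,ray("top",131,225.4,z).round(4),ray("top",124,224,z).round(4),ray("scene",403.4,204,z).round(4))
E
python3 -m handwheel '[[0,[0,0,0],[0,0,0]]]'
python3 -m handwheel '[[0,[-10,0,0],[0,0,0]]]'
python3 -m handwheel '[[0,[0,0,0],[0,0,0]]]'
python3 -m handwheel '[[0,[-10,0,0],[0,0,0]]]'
python3 -m handwheel '[[0,[0,0,0],[0,0,0]]]'
python3 -m handwheel '[[0,[0,0,0],[0,0,0]]]'
```

```text
0.085 [0.5411 0.0653 0.085 ] [0.5434 0.0782 0.085 ] [0.5502 0.095  0.085 ]
0.09 [0.5406 0.0637 0.09  ] [0.5429 0.0765 0.09  ] [0.5544 0.0922 0.09  ]
0.1 [0.5396 0.0604 0.1   ] [0.5419 0.0731 0.1   ] [0.5628 0.0865 0.1   ]
0.11 [0.5386 0.0571 0.11  ] [0.5409 0.0697 0.11  ] [0.5712 0.0809 0.11  ]
0.12 [0.5376 0.0539 0.12  ] [0.5398 0.0663 0.12  ] [0.5795 0.0752 0.12  ]
0.13 [0.5366 0.0506 0.13  ] [0.5388 0.0629 0.13  ] [0.5879 0.0696 0.13  ]
t: 4.8
tool_pos: [0.5462, 0.091, 0.0626]
tool_rot: [0.157, 1.557, -0.156]
contact_force: [4.0, -0.8, 4.3]
opening: 0.0003
t: 4.88
tool_pos: [0.5372, 0.0909, 0.0942]
tool_rot: [0.155, 1.58, -0.158]
contact_force: [-0.0, 0.2, -0.8]
opening: 0.0005
t: 4.97
tool_pos: [0.5465, 0.0914, 0.108]
tool_rot: [0.157, 1.556, -0.155]
contact_force: [2.4, -0.5, 0.9]
opening: 0.0001
t: 5.05
tool_pos: [0.5383, 0.091, 0.1374]
tool_rot: [0.155, 1.577, -0.158]
contact_force: [-0.6, -0.1, -1.0]
opening: 0.0002
t: 5.13
tool_pos: [0.5467, 0.0915, 0.1507]
tool_rot: [0.157, 1.554, -0.154]
contact_force: [1.3, -0.6, 2.4]
opening: -0.0002
t: 5.22
tool_pos: [0.5448, 0.0914, 0.1466]
tool_rot: [0.156, 1.559, -0.155]
contact_force: [-0.0, 0.1, 0.2]
opening: -0.0003
```

Run:
```python
from h import *
o,t,R=pose(); print(t,R.round(3),o['contact_force'])
for c in ('top','scene'):
  im=save(c,c+'2.png')[:,:,::-1].copy()
  for z,col in ((0,(0,0,255)),(.04,(0,255,0)),(.08,(255,0,0))):
    p=proj(c,t+[0,0,z]); print(c,z,p.round(1)); cv2.circle(im,tuple(int(round(x)) for x in p),1,col,-1)
  x,y=proj(c,t).astype(int)
  cv2.imwrite('pics/q_'+c+'.png',cv2.resize(im[max(0,y-60):y+60,max(0,x-80):x+80],None,fx=5,fy=5,interpolation=cv2.INTER_NEAREST))
```

```text
[0.54484287 0.09135968 0.1466132 ] [[ 0.006  0.197  0.98 ]
 [ 0.     0.98  -0.197]
 [-1.     0.001  0.006]] [-0.02921316  0.06519742  0.18533589]
top 0 [104.1 219. ]
top 0.04 [ 94.6 216. ]
top 0.08 [ 84.1 212.6]
scene 0 [407.7 182.8]
scene 0.04 [412.5 168.8]
scene 0.08 [417.7 153.6]
```

View pics/q_top.png

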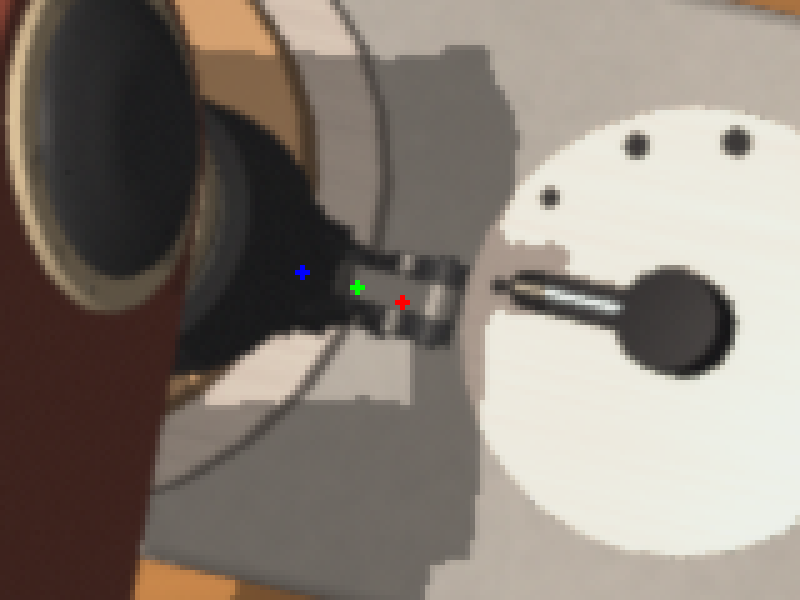

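View pics/q_scene.png

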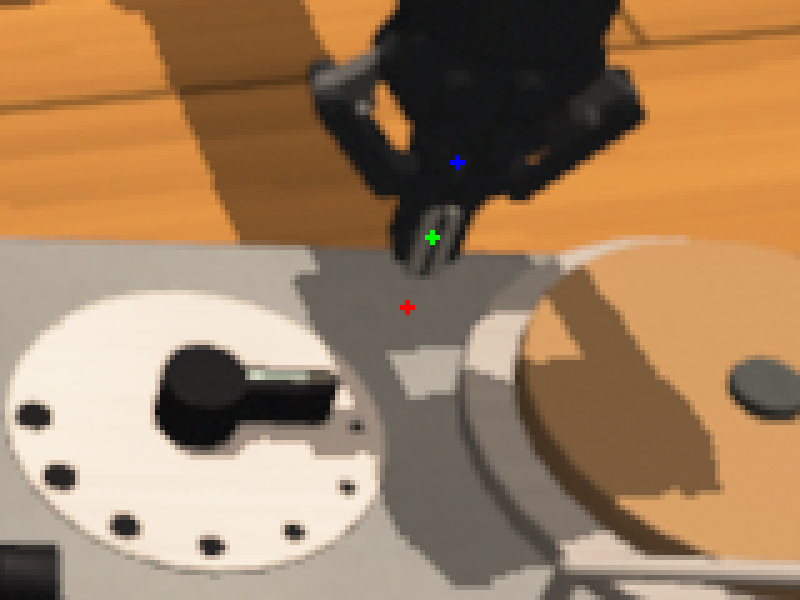

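```bash
cat >> h.py <<'E'
def tri(a,b):
    A=[];bb=[]
    for c,(U,V) in(("top",a),("scene",b)):
        f,cx,cy,R,t=cam(c)
        for k,v in((0,(U-cx)/f),(1,(V-cy)/f)):
            A.append(R[k]-v*R[2]); bb.append(v*t[2]-t[k])
    x,r,_,_=np.linalg.lstsq(np.array(A),np.array(bb),rcond=None); return x,r
E
python3 - <<'E'
from h import *
for a in((113,219.6),(110,219.6),(110,224),(113,224)): 
    x,r=tri(a,(411,176)); print(x.round(4),r, proj("top",x)-a,proj("scene",x)-[411,176])
print(pose()[0]['q'])
E
```

```text
[0.5456 0.0809 0.1655] [0.0002893] [-6.88797756 -2.28312384] [-5.68479277  1.04499395]
[0.5448 0.0839 0.1648] [0.00018696] [-5.53602802 -1.80513373] [-4.56050943  0.87696721]
[0.5385 0.0869 0.1583] [0.00023353] [-6.13887615 -2.01766926] [-5.03980001  0.94853737]
[0.5393 0.0839 0.159 ] [0.00034752] [-7.49043178 -2.50261822] [-6.16082049  1.1069554 ]
[ 3.12671653e-02 -7.85889863e-02  1.84994378e+00  5.13284704e-05
  1.37054590e+00 -1.34191518e+00]
```

Run:
```python
from h import *
p=C+.044*u(PHI0)-.030*tcw(PHI0); print(p,goto([*p,.125]))
```

```text
[0.52378879 0.05806165] [ 17.9 -36.2 -11.8]
```

```bash
python3 -m handwheel '[[0,[0,-0.018,-0.006],[0,0,0]],[0,[0,-0.018,-0.006],[0,0,0]],[0,[0,0,0],[0,0,0]],[0,[0,0,0],[0,0,0]]]'
python3 -m handwheel '[[0,[0.015,0,0],[0,0,0]],[0,[0.015,0,0],[0,0,0]],[0,[0,0,0],[0,0,0]],[0,[0,0,0],[0,0,0]]]'
python3 - <<'E'
from h import *
p=C+.044*u(PHI0)-.030*tcw(PHI0); o,t,R=pose();print(t,o['contact_force'],goto([*p,.1]),o['q'],R.round(4))
for c in ('top','scene'):
  im=save(c,c+'3.png')[:,:,::-1].copy()
  for z,col in ((0,(0,0,255)),(.02,(0,255,0)),(.08,(255,0,0))):
    q=proj(c,t+[0,0,z]); cv2.circle(im,tuple(int(round(x)) for x in q),1,col,-1)
  x,y=proj(c,t).astype(int)
  cv2.imwrite('pics/r_'+c+'.png',cv2.resize(im[max(0,y-60):y+60,max(0,x-80):x+80],None,fx=5,fy=5,interpolation=cv2.INTER_NEAREST))
E
```

```text
t: 5.65
tool_pos: [0.5228, 0.058, 0.1415]
tool_rot: [0.156, 1.568, -0.156]
contact_force: [0.3, 0.3, -0.4]
opening: 0.0002
t: 5.98
tool_pos: [0.5229, 0.0588, 0.1116]
tool_rot: [0.154, 1.569, -0.154]
contact_force: [0.8, 0.4, 0.8]
opening: -0.0002
[0.52290098 0.05879069 0.11164064] [0.83487159 0.40906414 0.76352495] [11.6 -0.5  1.1] [-2.96656056e-02 -1.04505422e-01  1.92868569e+00  2.52933099e-04
  1.32078516e+00 -1.40429560e+00] [[-3.400e-03  1.950e-01  9.808e-01]
 [ 3.000e-04  9.808e-01 -1.950e-01]
 [-1.000e+00 -3.000e-04 -3.400e-03]]
```

View pics/r_top.png

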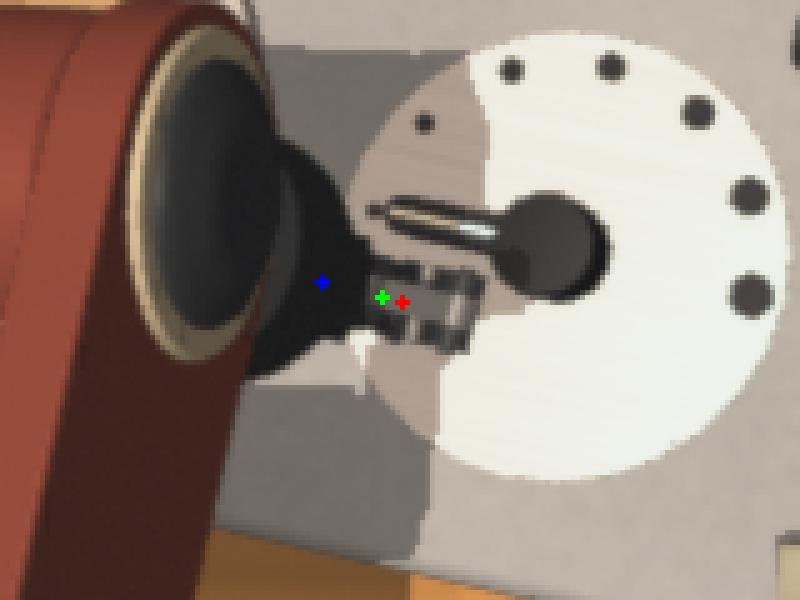

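View pics/r_scene.png

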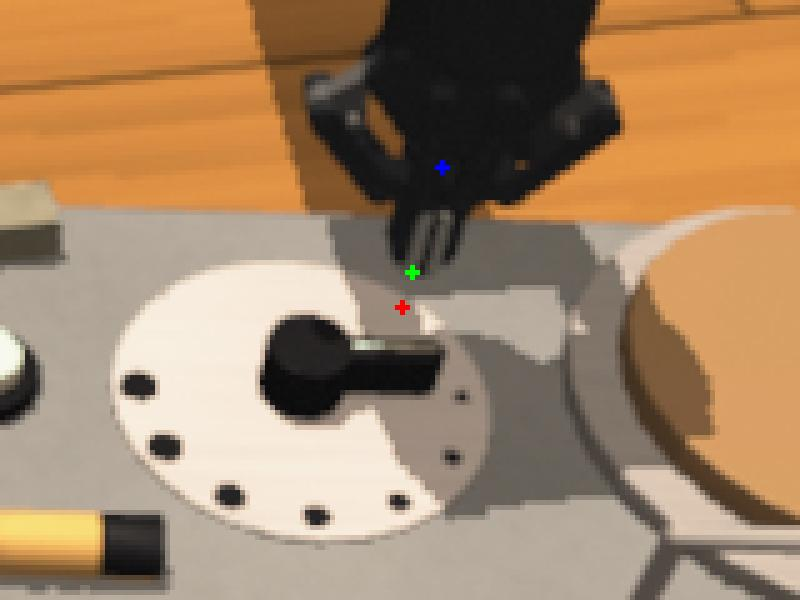

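```bash
python3 -m handwheel '[[0,[0.01,0,0],[0,0,0]],[0,[0.01,0,0],[0,0,0]],[0,[0,0,0],[0,0,0]],[0,[0,0,0],[0,0,0]]]'
python3 -m handwheel '[[0,[0.005,0,0],[0,0,0]],[0,[0.005,0,0],[0,0,0]],[0,[0,0,0],[0,0,0]],[0,[0,0,0],[0,0,0]]]'
python3 - <<'E'
from h import *
p=C+.044*u(PHI0)-.030*tcw(PHI0); o,t,R=pose();print(t,o['contact_force'],goto([*p,.1]),o['q'],R.round(4))
for c in ('top','scene'):
  im=save(c,c+'4.png')[:,:,::-1].copy()
  for z,col in ((0,(0,0,255)),(.02,(0,255,0)),(.08,(255,0,0))):
    q=proj(c,t+[0,0,z]); cv2.circle(im,tuple(int(round(x)) for x in q),1,col,-1)
  x,y=proj(c,t).astype(int)
  cv2.imwrite('pics/r_'+c+'.png',cv2.resize(im[max(0,y-60):y+60,max(0,x-80):x+80],None,fx=5,fy=5,interpolation=cv2.INTER_NEAREST))
E
```

```text
t: 6.42
tool_pos: [0.523, 0.0583, 0.092]
tool_rot: [0.154, 1.568, -0.154]
contact_force: [0.4, 0.2, 0.3]
opening: 0.0002
t: 6.75
tool_pos: [0.5236, 0.0582, 0.0827]
tool_rot: [0.154, 1.566, -0.154]
contact_force: [-0.6, -0.8, -0.2]
opening: -0.0001
[0.52357529 0.05824364 0.08274363] [-0.57071338 -0.7739014  -0.22618395] [-17.3  -0.1   0.2] [-3.05379871e-02 -7.18253363e-02  1.94983823e+00  1.00837926e-05
  1.26440212e+00 -1.40487812e+00] [[-8.000e-04  1.952e-01  9.808e-01]
 [ 0.000e+00  9.808e-01 -1.952e-01]
 [-1.000e+00 -1.000e-04 -8.000e-04]]
```

View pics/r_top.png

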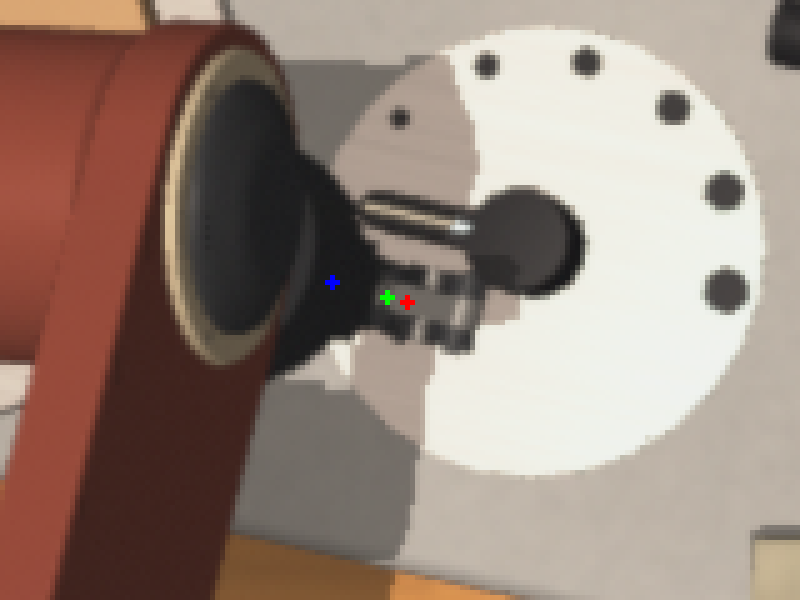

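View pics/r_scene.png

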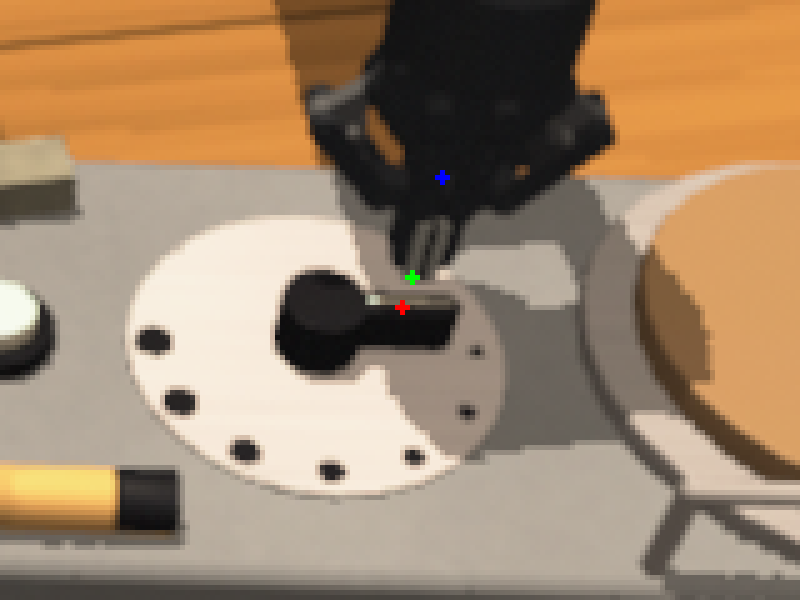

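```bash
python3 -m handwheel '[[0,[0.004,0,0],[0,0,0]],[0,[0.003,0,0],[0,0,0]],[0,[0,0,0],[0,0,0]]]'
python3 -m handwheel '[[0,[0.003,0,0],[0,0,0]],[0,[0,0,0],[0,0,0]],[0,[0,0,0],[0,0,0]]]'
python3 -m handwheel '[[0,[0.003,0,0],[0,0,0]],[0,[0,0,0],[0,0,0]],[0,[0,0,0],[0,0,0]]]'
```

```text
t: 7.1
tool_pos: [0.5233, 0.0582, 0.0754]
tool_rot: [0.154, 1.567, -0.154]
contact_force: [-0.2, -0.5, -1.3]
opening: -0.0004
t: 7.35
tool_pos: [0.5237, 0.0583, 0.0729]
tool_rot: [0.154, 1.566, -0.154]
contact_force: [0.3, 0.2, -0.1]
opening: -0.0002
t: 7.6
tool_pos: [0.5237, 0.0582, 0.07]
tool_rot: [0.154, 1.566, -0.154]
contact_force: [-0.2, -0.5, -0.4]
opening: -0.0002
```

```bash
python3 -m handwheel '[[0,[-0.005,0,0],[0,0,0]],[0,[0,0,0.006],[0,0,0]],[0,[0,0,0],[0,0,0]]]'
python3 -m handwheel '[[0,[0,0,0.003],[0,0,0]],[0,[0,0,0],[0,0,0]],[0,[0,0,0],[0,0,0]]]'
python3 -m handwheel '[[0,[0,0,0.003],[0,0,0]],[0,[0,0,0],[0,0,0]],[0,[0,0,0],[0,0,0]]]'
python3 -m handwheel '[[0,[0,0,0.003],[0,0,0]],[0,[0,0,0],[0,0,0]],[0,[0,0,0],[0,0,0]]]'
```

```text
t: 7.85
tool_pos: [0.5313, 0.0569, 0.0762]
tool_rot: [0.154, 1.563, -0.154]
contact_force: [-0.0, 0.5, 0.4]
opening: -0.0002
t: 8.1
tool_pos: [0.5328, 0.0564, 0.0752]
tool_rot: [0.154, 1.565, -0.154]
contact_force: [0.8, 0.1, 0.4]
opening: -0.0006
t: 8.35
tool_pos: [0.5357, 0.0559, 0.0751]
tool_rot: [0.154, 1.565, -0.154]
contact_force: [0.6, -0.4, 0.1]
opening: -0.0003
t: 8.6
tool_pos: [0.5379, 0.0558, 0.0749]
tool_rot: [0.155, 1.567, -0.154]
contact_force: [-3.6, 2.0, 1.9]
opening: -0.0005
```

```bash
python3 -m handwheel '[[0,[0,0.0008,0.0023],[3,0,0]],[0,[0,0.0008,0.0023],[3,0,0]],[0,[0,0.0008,0.0023],[3,0,0]],[0,[0,0.0008,0.0023],[3,0,0]],[0,[0,0.0008,0.0023],[3,0,0]],[0,[0,0.0008,0.0023],[3,0,0]],[0,[0,0,0],[0,0,0]]]'
cat >> h.py <<'E'
def stat():
    o,t,R=pose(); p=t[:2]-C
    ph=np.degrees(np.arctan2(R[0,1],R[1,1])); 
    print("sel-frame tool angle",(ph-PHI0).round(2),"radial",(p@u(ph)).round(4),"tang",(p@tcw(ph)).round(4),"z",t[2].round(4),"F",o['contact_force'].round(1),"q",o['q'].round(2),"t",o['t'])
def two(k):
    a=save('top',f'top{k}.png');b=save('scene',f'scene{k}.png')
    A=cv2.resize(a[150:290,80:280],(800,560),interpolation=cv2.INTER_CUBIC);B=cv2.resize(b[130:270,270:470],(800,560),interpolation=cv2.INTER_CUBIC)
    cv2.imwrite(f'pics/w{k}.png',cv2.resize(np.vstack([A,B])[:,:,::-1],(428,600),interpolation=cv2.INTER_AREA))
E
python3 -c "
from h import *
stat();two(5)"
```

```text
t: 9.18
tool_pos: [0.5539, 0.0552, 0.0754]
tool_rot: [0.4, 1.532, -0.401]
contact_force: [0.4, 0.1, 0.4]
opening: -0.0002
sel-frame tool angle 17.89 radial 0.0449 tang -0.0144 z 0.0754 F [0.4 0.1 0.4] q [-0.03  0.01  1.89 -0.    1.25 -1.09] t 9.1833
```

View pics/w5.png

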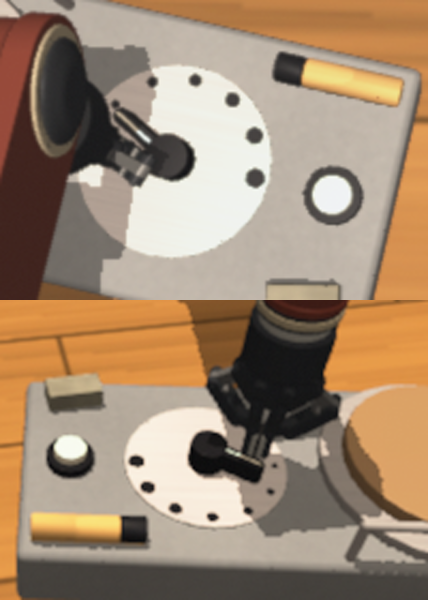

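Lever now points at the second dot. Continue one click at a time.

```bash
python3 -m handwheel '[[0,[0,0.0008,0.0023],[3,0,0]],[0,[0,0.0008,0.0023],[3,0,0]],[0,[0,0.0008,0.0023],[3,0,0]],[0,[0,0.0008,0.0023],[3,0,0]],[0,[0,0.0008,0.0023],[3,0,0]],[0,[0,0.0008,0.0023],[3,0,0]],[0,[0,0.0008,0.0023],[3,0,0]],[0,[0,0.0008,0.0023],[3,0,0]],[0,[0,0.0008,0.0023],[3,0,0]],[0,[0,0.0008,0.0023],[3,0,0]]]'
python3 -m handwheel '[[0,[0,0,0],[0,0,0]]]'
python3 -c "
from h import *
stat();two(6)"
```

```text
t: 10.12
tool_pos: [0.5716, 0.0502, 0.0741]
tool_rot: [0.81, 1.428, -0.805]
contact_force: [-7.3, 11.4, 2.9]
opening: 0.0003
t: 10.2
tool_pos: [0.5746, 0.0467, 0.0748]
tool_rot: [0.805, 1.418, -0.805]
contact_force: [0.7, -0.6, 0.5]
opening: -0.0
sel-frame tool angle 47.83 radial 0.0452 tang -0.017 z 0.0748 F [ 0.7 -0.6  0.5] q [-0.05  0.06  1.84  0.    1.25 -0.59] t 10.2
```

View pics/w6.png

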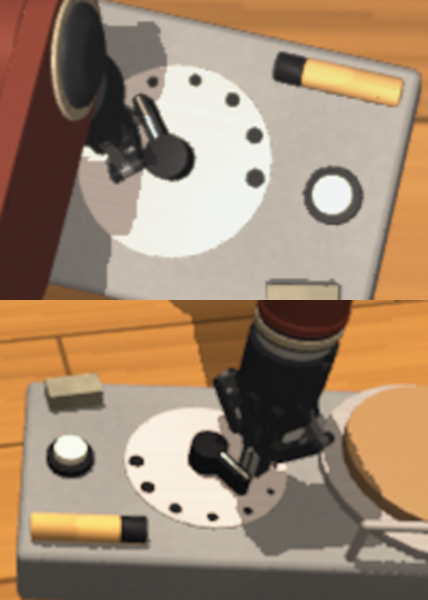

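```bash
python3 -m handwheel '[[0,[0,0.0008,0.0024],[3,0,0]],[0,[0,0.0008,0.0024],[3,0,0]],[0,[0,0.0008,0.0024],[3,0,0]],[0,[0,0.0008,0.0024],[3,0,0]],[0,[0,0.0008,0.0024],[3,0,0]],[0,[0,0.0008,0.0024],[3,0,0]],[0,[0,0.0008,0.0024],[3,0,0]],[0,[0,0.0008,0.0024],[3,0,0]],[0,[0,0.0008,0.0024],[3,0,0]],[0,[0,0.0008,0.0024],[3,0,0]]]'
python3 -m handwheel '[[0,[0,0,0],[0,0,0]]]'
python3 -c "
from h import *
stat();two(7)"
```

```text
t: 11.13
tool_pos: [0.5902, 0.0252, 0.0754]
tool_rot: [1.201, 1.214, -1.2]
contact_force: [0.1, 0.6, -0.8]
opening: -0.0003
t: 11.22
tool_pos: [0.5903, 0.0248, 0.0755]
tool_rot: [1.2, 1.214, -1.199]
contact_force: [-0.7, 0.2, -0.2]
opening: -0.0003
sel-frame tool angle 77.88 radial 0.046 tang -0.0152 z 0.0755 F [-0.7  0.2 -0.2] q [-0.08  0.09  1.8  -0.    1.25 -0.1 ] t 11.2167
```

View pics/w7.png

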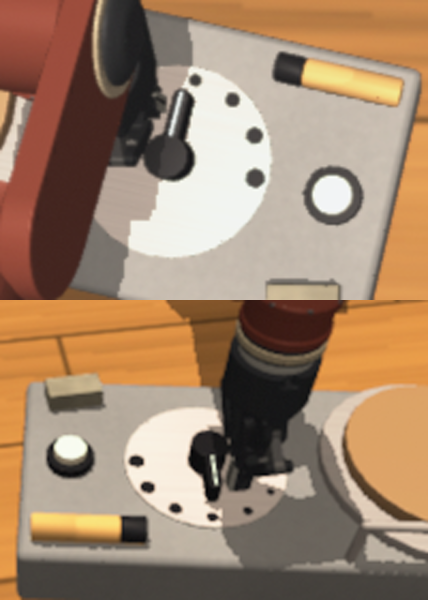

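```bash
python3 -m handwheel '[[0,[0,0.0008,0.0023],[3,0,0]],[0,[0,0.0008,0.0023],[3,0,0]],[0,[0,0.0008,0.0023],[3,0,0]],[0,[0,0.0008,0.0023],[3,0,0]],[0,[0,0.0008,0.0023],[3,0,0]],[0,[0,0.0008,0.0023],[3,0,0]],[0,[0,0.0008,0.0023],[3,0,0]],[0,[0,0.0008,0.0023],[3,0,0]],[0,[0,0.0005,0.0016],[2,0,0]],[0,[0,0,0],[0,0,0]]]'
python3 -c "
from h import *
stat();two(8)"
```

```text
t: 12.15
tool_pos: [0.5931, 0.0053, 0.0754]
tool_rot: [1.526, 0.968, -1.524]
contact_force: [-0.2, -0.5, 0.4]
opening: 0.0
sel-frame tool angle 103.78 radial 0.0455 tang -0.0173 z 0.0754 F [-0.2 -0.5  0.4] q [-0.12  0.09  1.8   0.    1.25  0.32] t 12.15
```

View pics/w8.png

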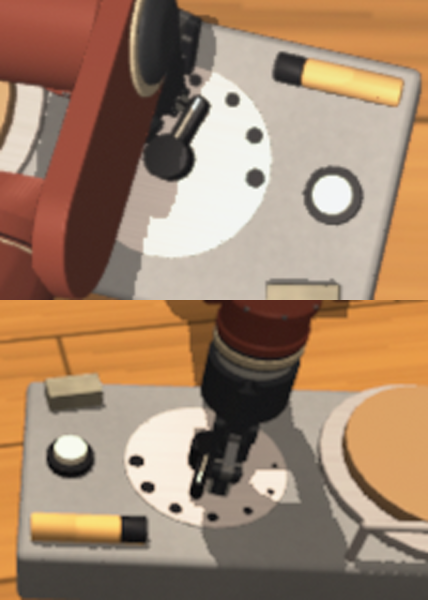

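```bash
python3 -m handwheel '[[0,[0,0.0002,0.0008],[1,0,0]],[0,[0,0.0002,0.0008],[1,0,0]],[0,[0,0,0],[0,0,0]],[0,[0,0,0],[0,0,0]]]'
python3 -c "
from h import *
stat();two(9)"
```

```text
t: 12.58
tool_pos: [0.5924, 0.0028, 0.0752]
tool_rot: [1.55, 0.945, -1.551]
contact_force: [-0.7, 0.5, -0.2]
opening: 0.0003
sel-frame tool angle 105.87 radial 0.0454 tang -0.0164 z 0.0752 F [-0.7  0.5 -0.2] q [-0.12  0.09  1.8  -0.    1.25  0.36] t 12.5833
```

View pics/w9.png

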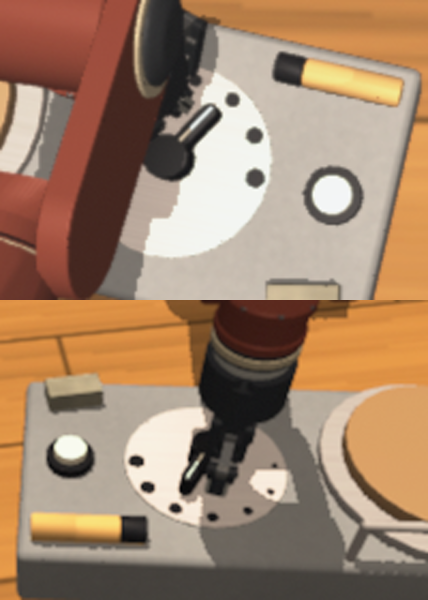

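```bash
python3 -m handwheel '[[0,[0,0,-0.01],[0,0,0]],[0,[-0.03,0,0],[0,0,0]],[0,[-0.04,0,0],[0,0,0]],[0,[-0.04,0,0],[0,0,0]],[0,[0,0,0],[0,0,0]],[0,[0,0,0],[0,0,0]]]'
python3 -c "
from h import *
stat(); print(goto([.5168,-.1275,.185]),pose()[1])"
```

```text
t: 13.18
tool_pos: [0.5997, 0.0124, 0.1897]
tool_rot: [1.555, 0.941, -1.543]
contact_force: [-0.7, 0.1, -0.9]
opening: -0.0003
sel-frame tool angle 105.83 radial 0.0475 tang -0.0283 z 0.1897 F [-0.7  0.1 -0.9] q [-0.1  -0.    1.7   0.    1.44  0.37] t 13.1833
[  4.1  -9.7 162.3] [0.59968213 0.01241381 0.18967365]
```

```bash
python3 -m handwheel '[[0,[0,-0.002,0.03],[0,0,0]],[0,[0,-0.002,0.04],[0,0,0]],[0,[0,-0.002,0.04],[0,0,0]],[0,[0,-0.002,0.035],[0,0,0]],[0,[0,-0.002,0.017],[0,0,0]],[0,[0,0,0],[0,0,0]],[0,[0,0,0],[0,0,0]],[0,[0,0,0],[0,0,0]]]'
python3 -c "
from h import *
stat(); print(goto([.5168,-.1275,.1]),pose()[1]);two(10)
for c in ('top','scene'):
  for r in ctrl.tip_of('selector_tip',c)[:1]:
    p=ray(c,r['centre'][1],r['centre'][0],.118)[:2]-C; print(c,r['score'],np.degrees(np.arctan2(p[0],p[1]))-PHI0,np.hypot(*p))
"
```

```text
t: 13.85
tool_pos: [0.5139, -0.1266, 0.1841]
tool_rot: [1.55, 0.947, -1.551]
contact_force: [0.1, 1.1, -0.4]
opening: -0.0004
sel-frame tool angle 105.83 radial 0.0348 tang 0.1346 z 0.1841 F [ 0.1  1.1 -0.4] q [-0.38 -0.16  1.86  0.    1.45  0.09] t 13.85
[84.1  3.2 -0.5] [ 0.51387737 -0.12657989  0.18407868]
top 0.24 -147.81558536280878 0.1679160471450811
scene 0.83 123.44769979604669 0.05312067191396628
```

View pics/w10.png

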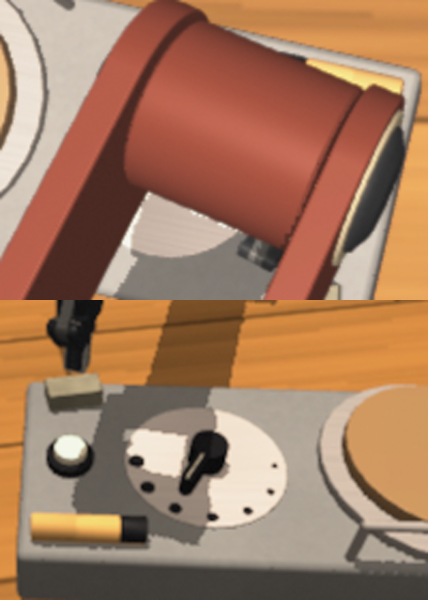

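```bash
python3 -m handwheel '[[0,[0.02,0.003,0],[0,0,0]],[0,[0.02,0,0],[0,0,0]],[0,[0.015,0,0],[0,0,0]],[0,[0.01,0,0],[0,0,0]],[0,[0,0,0],[0,0,0]],[0,[0,0,0],[0,0,0]]]'
python3 -c "
from h import *
stat(); print(goto([.5168,-.1275,.1]),pose()[1]);two(11)"
```

```text
t: 14.55
tool_pos: [0.5166, -0.1284, 0.12]
tool_rot: [1.55, 0.946, -1.55]
contact_force: [0.1, 0.8, 0.8]
opening: 0.0005
sel-frame tool angle 105.82 radial 0.038 tang 0.1349 z 0.12 F [0.1 0.8 0.8] q [-0.38 -0.1   1.91  0.    1.33  0.09] t 14.55
[20.  -0.2 -0.9] [ 0.51662822 -0.12837632  0.11998052]
```

View pics/w11.png

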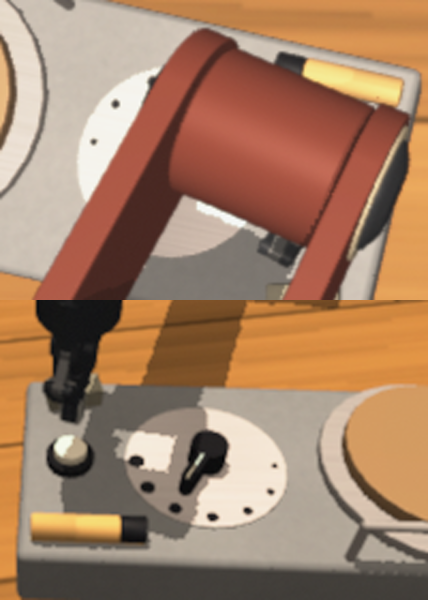

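```bash
python3 -m handwheel '[[0,[0.015,0,0],[0,0,0]],[0,[0.01,0,0],[0,0,0]],[0,[0,0,0],[0,0,0]],[0,[0,0,0],[0,0,0]]]'
python3 -c "
from h import *
stat(); two(12)
im=cv2.imread('pics/scene12.png');cv2.imwrite('pics/z12.png',cv2.resize(im[140:260,260:420],None,fx=5,fy=5,interpolation=cv2.INTER_CUBIC))"
```

```text
t: 14.98
tool_pos: [0.5163, -0.1287, 0.095]
tool_rot: [1.55, 0.946, -1.551]
contact_force: [0.2, -0.3, 0.3]
opening: 0.0
sel-frame tool angle 105.86 radial 0.038 tang 0.1353 z 0.095 F [ 0.2 -0.3  0.3] q [-0.38 -0.07  1.93  0.    1.29  0.09] t 14.9833
```

View pics/z12.png

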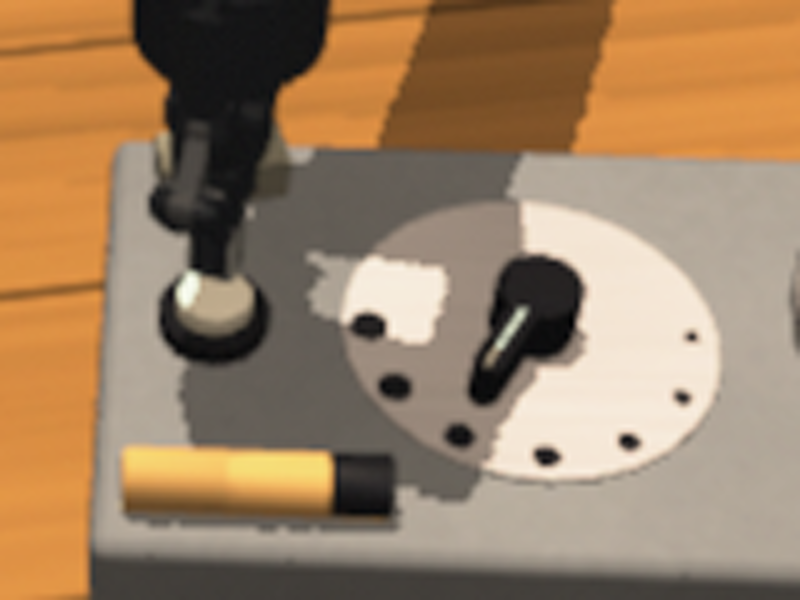

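```bash
python3 -m handwheel '[[0,[0.006,0,0],[0,0,0]],[0,[0,0,0],[0,0,0]],[0,[0,0,0],[0,0,0]]]'
python3 -m handwheel '[[0,[0.004,0,0],[0,0,0]],[0,[0,0,0],[0,0,0]],[0,[0,0,0],[0,0,0]]]'
python3 -m handwheel '[[0,[0.003,0,0],[0,0,0]],[0,[0,0,0],[0,0,0]],[0,[0,0,0],[0,0,0]]]'
python3 -c "
from h import *
stat(); two(13)
im=cv2.imread('pics/scene13.png');cv2.imwrite('pics/z13.png',cv2.resize(im[140:260,260:420],None,fx=5,fy=5,interpolation=cv2.INTER_CUBIC))"
```

```text
t: 15.33
tool_pos: [0.5165, -0.1287, 0.089]
tool_rot: [1.55, 0.946, -1.551]
contact_force: [-0.3, -0.8, -0.9]
opening: 0.0002
t: 15.58
tool_pos: [0.5164, -0.1287, 0.0849]
tool_rot: [1.55, 0.946, -1.551]
contact_force: [1.3, -0.3, 1.2]
opening: -0.0002
t: 15.83
tool_pos: [0.5165, -0.1288, 0.0819]
tool_rot: [1.55, 0.946, -1.551]
contact_force: [0.1, 0.4, -0.3]
opening: -0.0002
sel-frame tool angle 105.86 radial 0.0382 tang 0.1353 z 0.0819 F [ 0.1  0.4 -0.3] q [-0.38 -0.06  1.94  0.    1.26  0.09] t 15.8333
```

View pics/z13.png

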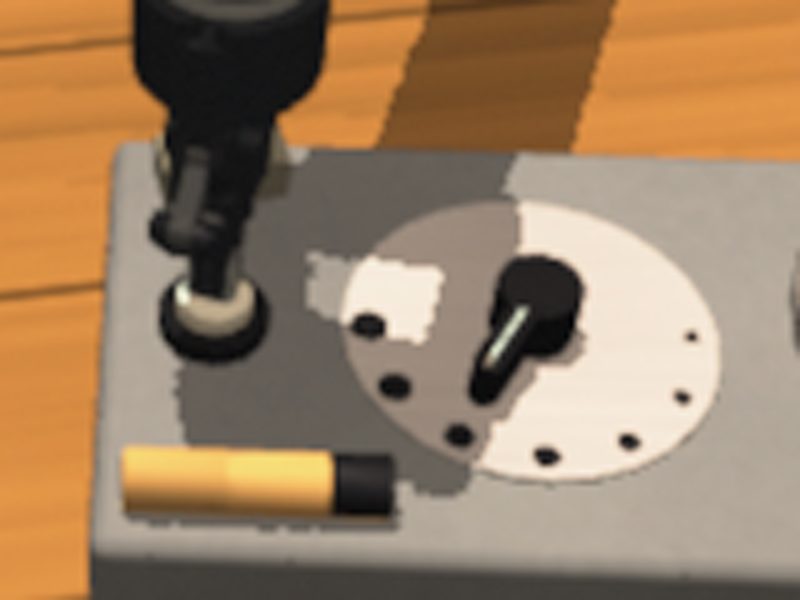

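```bash
for i in 1 2 3; do :; done
python3 -m handwheel '[[0,[0.003,0,0],[0,0,0]],[0,[0,0,0],[0,0,0]],[0,[0,0,0],[0,0,0]]]'
python3 -m handwheel '[[0,[0.002,0,0],[0,0,0]],[0,[0,0,0],[0,0,0]],[0,[0,0,0],[0,0,0]]]'
python3 -m handwheel '[[0,[0.002,0,0],[0,0,0]],[0,[0,0,0],[0,0,0]],[0,[0,0,0],[0,0,0]]]'
```

```text
t: 16.18
tool_pos: [0.517, -0.129, 0.0797]
tool_rot: [1.551, 0.945, -1.55]
contact_force: [-0.7, -0.5, 2.4]
opening: 0.0001
t: 16.43
tool_pos: [0.517, -0.1289, 0.0776]
tool_rot: [1.551, 0.945, -1.55]
contact_force: [-0.4, 0.2, 3.3]
opening: 0.0002
t: 16.68
tool_pos: [0.517, -0.129, 0.0757]
tool_rot: [1.551, 0.944, -1.55]
contact_force: [0.4, -1.2, 4.3]
opening: -0.0001
```

```bash
python3 -m handwheel '[[0,[0.002,0,0],[0,0,0]],[0,[0,0,0],[0,0,0]],[0,[0,0,0],[0,0,0]]]'
python3 -m handwheel '[[0,[0.002,0,0],[0,0,0]],[0,[0,0,0],[0,0,0]],[0,[0,0,0],[0,0,0]]]'
```

```text
t: 16.93
tool_pos: [0.5172, -0.129, 0.0755]
tool_rot: [1.55, 0.945, -1.55]
contact_force: [-4.4, 2.3, 14.6]
opening: 0.0002
t: 17.18
tool_pos: [0.5172, -0.1291, 0.0753]
tool_rot: [1.55, 0.945, -1.55]
contact_force: [-10.3, 3.5, 23.1]
opening: 0.0
```

```bash
python3 -c "
from h import *
stat(); two(14)
im=cv2.imread('pics/scene14.png');A=cv2.resize(im[170:230,280:330],None,fx=8,fy=8,interpolation=cv2.INTER_CUBIC)
im=cv2.imread('pics/top14.png');B=cv2.resize(im[215:275,200:250],None,fx=8,fy=8,interpolation=cv2.INTER_CUBIC)
cv2.imwrite('pics/z14.png',np.hstack([A,B]))"
```

```text
sel-frame tool angle 105.84 radial 0.0389 tang 0.1352 z 0.0753 F [-10.3   3.5  23.1] q [-0.38 -0.05  1.94 -0.    1.25  0.09] t 17.1833
```

View pics/z14.png

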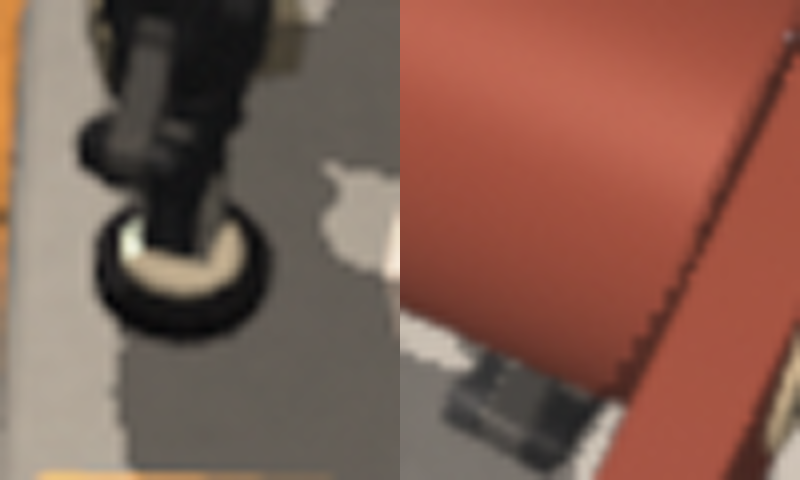

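```bash
python3 -m handwheel '[[0,[-0.003,0,0],[0,0,0]],[0,[-0.002,0,0],[0,0,0]],[0,[0,0.007,-0.003],[0,0,0]],[0,[0,0,0],[0,0,0]],[0,[0,0,0],[0,0,0]]]'
python3 -c "
from h import *
stat()"
```

```text
t: 17.7
tool_pos: [0.5247, -0.1294, 0.076]
tool_rot: [1.551, 0.945, -1.55]
contact_force: [0.8, 0.3, 4.4]
opening: 0.0002
sel-frame tool angle 105.85 radial 0.0458 tang 0.1321 z 0.076 F [0.8 0.3 4.4] q [-0.38 -0.03  1.92  0.    1.25  0.1 ] t 17.7
```

```bash
python3 -m handwheel '[[0,[0.002,0,0],[0,0,0]],[0,[0.002,0,0],[0,0,0]],[0,[0,0,0],[0,0,0]],[0,[0,0,0],[0,0,0]]]'
python3 -m handwheel '[[0,[0.001,0,0],[0,0,0]],[0,[0,0,0],[0,0,0]]]'
python3 -c "
from h import *
stat(); two(15)
im=cv2.imread('pics/scene15.png');A=cv2.resize(im[170:230,280:330],None,fx=8,fy=8,interpolation=cv2.INTER_CUBIC)
cv2.imwrite('pics/z15.png',A)"
```

```text
t: 18.03
tool_pos: [0.525, -0.1295, 0.0753]
tool_rot: [1.55, 0.945, -1.55]
contact_force: [-7.8, 3.7, 20.4]
opening: 0.0002
t: 18.2
tool_pos: [0.525, -0.1295, 0.0752]
tool_rot: [1.55, 0.945, -1.55]
contact_force: [-10.7, 3.2, 24.1]
opening: 0.0002
sel-frame tool angle 105.84 radial 0.0461 tang 0.1321 z 0.0752 F [-10.7   3.2  24.1] q [-0.38 -0.03  1.92 -0.    1.25  0.1 ] t 18.2
```

View pics/z15.png

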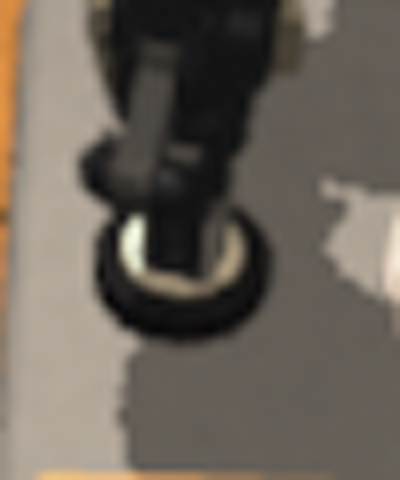

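Same hard stop with the fingertip shifted, so the button itself is bottoming out. Now retract straight up and clear the view.

```bash
python3 -m handwheel '[[0,[-0.006,0,0],[0,0,0]],[0,[-0.02,0,0],[0,0,0]],[0,[-0.04,0,0],[0,0,0]],[0,[-0.04,0,0],[0,0,0]],[0,[-0.04,0,0],[0,0,0]],[0,[0,0,0.03],[0,0,0]],[0,[0,-0.01,0.038],[0,0,0]],[0,[0,-0.01,0.038],[0,0,0]],[0,[0,-0.01,0.038],[0,0,0]],[0,[0,0,0],[0,0,0]]]'
python3 -m handwheel '[[0,[0,-0.02,0.035],[0,0,0]],[0,[0,-0.02,0.035],[0,0,0]],[0,[0,0,0],[0,0,0]],[0,[0,0,0],[0,0,0]],[0,[0,0,0],[0,0,0]]]'
python3 -c "
from h import *
stat(); a=save('top','topF.png');b=save('scene','sceneF.png')
A=cv2.resize(a[150:330,80:290],None,fx=3,fy=3);B=cv2.resize(b[150:280,260:420],(630,512))
cv2.imwrite('pics/F.png',cv2.resize(np.hstack([A[:512],B])[:,:,::-1],(800,325),interpolation=cv2.INTER_AREA))
for c in ('top','scene'):
  for th in ('selector_tip',):
   for r in ctrl.tip_of(th,c)[:1]:
    p=ray(c,r['centre'][1],r['centre'][0],.118)[:2]-C; print(c,r['score'],np.degrees(np.arctan2(p[0],p[1]))-PHI0,np.hypot(*p))
d=lambda c,x,s: np.abs(cv2.imread(f'pics/{c}F.png').astype(int)-cv2.imread(f'pics/{c}0.png'))[s].mean()
for n,s in (('knife',np.s_[170:202,205:275]),('stone',np.s_[278:304,200:243]),('button',np.s_[228:256,220:250])): print(n,d('top',0,s).round(1))
"
```

```text
t: 19.13
tool_pos: [0.4279, -0.2473, 0.2157]
tool_rot: [1.552, 0.942, -1.558]
contact_force: [0.9, 0.7, 0.1]
opening: -0.0003
t: 19.55
tool_pos: [0.364, -0.2872, 0.2162]
tool_rot: [1.551, 0.946, -1.551]
contact_force: [0.9, -0.5, 0.3]
opening: -0.0001
sel-frame tool angle 105.89 radial -0.0246 tang 0.346 z 0.2162 F [ 0.9 -0.5  0.3] q [-0.83 -0.36  1.96  0.    1.54 -0.35] t 19.55
top 0.63 117.91304497482537 0.04499727832883092
scene 0.68 114.40396503230734 0.04883209316574193
knife 5.3
stone 21.1
button 4.3
```

View pics/F.png

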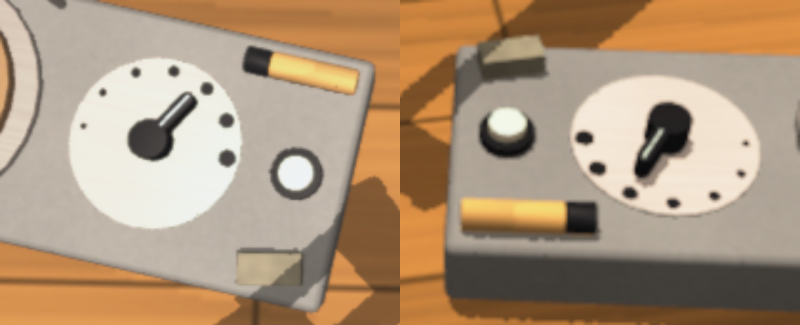

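```bash
python3 -c "
import cv2,numpy as np
cv2.imwrite('pics/bot.png',np.hstack([cv2.imread('pics/scene0.png')[180:280,80:320],cv2.imread('pics/sceneF.png')[180:280,80:320]]))
cv2.imwrite('pics/bot.png',cv2.resize(cv2.imread('pics/bot.png'),(768,160)))"
```

```text
(no output)
```

View pics/bot.png

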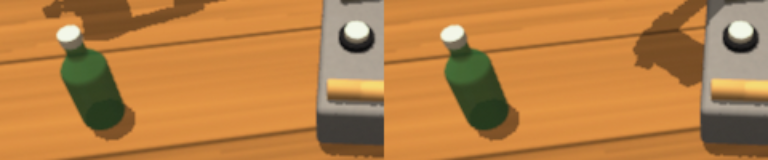

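The bottle and knife handle are unmoved, the button is back up, and the lever is on the fifth dot. Handing in.

```bash
python3 -c "
from station import ctrl
print(ctrl.finish_job())"
```

```text
the job is handed in; nothing more can be done
None
```

The job is done and handed in at about 19.8 s. I pushed the lever with the shut fingertips from the first dot to the fifth, one click at a time. Then I pressed the start button to its hard stop and let it come back up.

**Last checks**
- **Lever:** both pictures show it on the fifth dot. The network points put it at 118° and 114° against 120°, which is within their error.
- **Button:** it gave about 2 to 4 N on the way down and then stopped hard after about 6 mm. It looks the same as at the start in both pictures. During the single press I eased the fingertip up slightly, moved it 8 mm towards the button's centre and pushed again. It stopped at the same depth, about 24 N downwards. The button did not come back up in between.
- **Loose things:** the stone, knife handle and bottle look unmoved. The picture difference at the stone was high (21, against 4 to 5 for the knife and button). The arm's shadow falls across it, and its edges sit at the same pixels.

**What went wrong or disagreed**
- **Wrong units:** I first typed the shifts in millimetres instead of metres, so each row ran at its 41.7 mm limit. The fingertip ended beside the dial and read about 5 N there, most likely on the panel. The lever did not move.
- **Height mismatch:** the measured TCP height read about 20 mm lower than the fingertip appeared in the pictures. I did not find out why, so I set heights by touch and by eye.

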